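# Bring the bench torch out of its rotary stand and aim it at the vase

## Task

Turn the rotary tool stand by its upright wooden handle, counter-clockwise seen from above, until it comes up against its stop, so that the torch stands clear of the wire guard. Then draw the torch up out of its holder, tip it halfway between upright and level (about 45 degrees) and finish holding it still in the gripper, raised, with its nozzle pointing down into the middle of the vase's mouth from about 10 cm away. The torch touches nothing but the gripper at the end, the stand stays at its stop, and the vase and the other things on the bench are left where they are.

Things in the scene. Friction and masses are not known exactly. Their poses are not given: they have to be found in the camera images.
- stand: Fixed foot of the rotary tool stand; origin on the bench at the turning axis, z up. It carries a round aluminium turning plate (220 mm diameter, top 30 mm above the bench) and, fixed, a flat wire guard 200 to 206 mm above the bench over x = 43 to 138, y = -63 to 63 mm of this frame, on two posts at x = 135, y = +-60 mm. At the start the torch stands under this guard.
- turntable (a joint): angle of the turning plate (rad), 0 at the start, counter-clockwise from above is positive; it turns to a hard stop at 1.65 (about 95 degrees), where the torch holder stands in the open at about +y of the stand's frame (within 20 degrees). It turns stiffly (about 1.5 N at the handle) and stays where it is left.
- handle (a point): centre of the grip of the turning plate's upright round wooden handle: 22 mm diameter, from 105 to 190 mm above the bench, this point 160 mm above the bench, 88 mm from the turning axis, 150 degrees counter-clockwise of the torch holder; it moves with the plate and does not spin
- axis (a point): point on the turning axis of the plate, 160 mm above the bench
- holder_mouth (a point): centre of the upper rim (90 mm above the bench) of the upright tube on the plate that holds the torch; tube 34 mm outside, 23 mm inside, 60 mm deep; its centre 70 mm from the turning axis
- torch_grip (a point): the pocket gas torch at its place to grip, on its axis; z runs from nozzle to tail. Smooth round aluminium body 30 mm diameter, 95 mm long, this point 44 mm below the tail; below the body a brass neck 18 mm and steel nozzle 14 mm thick, 54 mm long together. 0.25 kg, balanced near here. Stands nozzle down, body resting on the tube's rim: this point 141 mm, tail 185 mm above the bench
- nozzle (a point): tip of the torch's nozzle, on its axis, 105 mm from torch_grip; z points from nozzle to tail
- torch: the whole torch; same origin and axes as point nozzle
- board: fixed square plaster kiln board 150 x 150 x 15 mm under the vase; origin at its underside centre
- vase_rim (a point): centre of the mouth of the vase, a loose open glass tumbler-shaped vase, mouth 86 mm outside diameter, 80 mm tall, standing upright on the kiln board, mouth 95 mm above the bench
- vase: the same vase; origin at the centre of its underside
- paddle: bystander: wooden paddle lying flat, 260 x 80 x 16 mm
- jacks: bystander: steel jacks (spring tongs) lying flat, 250 mm long, 60 mm wide, 10 mm high
- weight: bystander: amber glass paperweight 68 mm diameter, 55 mm high
Not all that is in view belongs to the job. What is meant by the torch is not pink, purple or red, and is the larger of those in its own colour.

How it is judged:
By the outcome, as a careful person would: the job done as asked, in the order asked, and still so for the second after the job is handed in, while the arm keeps its last pose, push and grip.
It also fails if it takes over 58 s, if anything falls off the work surface, if the arm or the gripper's body presses on something with over 40 N, if the wrist force passes 120 N, or if a joint passes its speed limit or range.

## Robot

A 6-joint arm with a two-finger parallel gripper is mounted at the origin on the work surface. World frame = base frame: x ahead of the robot, y to its left, z up, the work surface at z = 0. Lengths are in m, angles in rad, forces in N, time in s.
With the tool pointing down it reaches from about 0.325 to 0.85 m from the base axis. Payload 4.4 kg.
Tool frame: the origin (TCP) lies midway between the tips of the shut fingers; the grasp point (between the pads) lies 19 mm behind it (arm.hold_point_z is the z of the grasp point in the tool frame, in m); z points along the fingers, y is the line along which they close (so a half turn about z gives the same grasp; the last joint's range is limited). The gripper opens to 94 mm and grips with 3 to 60 N. Pads are 16 mm wide; open, the fingers measure 119 mm over their backs; the gripper's body (75 mm by 177 mm) begins 78 mm behind the grasp point.
Start: joints at [-1.474, 0.207, 1.542, -0, 1.393, -0.15], TCP at [0.141, -0.557, 0.205] pointing down, gripper open.
Joint ranges: [-2.73, 2.73], [-0.86, 2.22], [0.23, 2.46], [-1.11, 4.25], [0.08, 2.63], [-2.82, 2.82]. Speed limits (rad/s): [2.79, 2.79, 3.14, 3.14, 3.14, 3.14].

## Interface

Orientations are given as a unit quaternion [w, x, y, z].
In Python, from cell import telemetry, get_image, camera_params, arm gives the robot as it stands.
- The arm moves only by the tool arm_command, never from a script. Its argument "series" is text: rows parted by semicolons, each of 7 numbers parted by spaces: the shift along the tool's x, y, z in mm, then the turn, a rotation vector about the tool's x, y, z in rad, then the opening, from -1 (shut) to 1 (fully open), so that 0 is half open. A call has exactly 8 rows; each row is the pose to reach, as a shift and turn from the pose commanded when the call began, along the tool's axes at that moment; what a row does not reach only later rows make up. A row lasts 1/8 s, in which the tool goes at most 62.5 mm and 10.7 degrees, less where a joint would pass 70% of its speed; a pose out of reach is approached as far as the arm can. A call with a gripper value outside its range is refused whole. The fingers move at their own pace and stop on an object; the grip force is fixed at half the most. Time passes only in rows, so rows that repeat a pose let the fingers close, or fill a call up. It gives the time, the measured TCP pose, the force, the opening and the grip force at its end, in the units of the state.
- telemetry.sense(): the state, without advancing time (a new reading comes with each control period).
- get_image(name): name is "side" or "top"; returns the picture (384x512x3 uint8, red, green, blue); there is no depth.
- camera_params(name): a dict with "vertical_fov" (degrees; the focal length in pixels is half the picture's height over the tangent of half this angle, whatever the lens; pixels are square), "cx", "cy" (the principal point, pixels), "distortion" ([k1, k2, p1, p2, k3] as OpenCV has them; the pictures are not rectified), "position" and "orientation" of the camera in the world. Camera axes: x right, y up, looking along -z (the intrinsics and any distortion apply to the point x, -y, -z); pixel columns grow to the right and rows downward; lengths in m; the calibration is good to about 2 mm. A picture is of the moment at which its call begins. camera_params takes no time and is no camera call.
- arm.job_done(): hands the job in; it is judged then, once.
The state is a dict: "clock": time; "joint_pos": joint angles; "dq": joint speeds; "joint_efforts": joint torques, N m; "tcp_pos": TCP position; "orientation": TCP orientation; "force": force on the tool from outside, world axes, zero at the start; "moment": the same for the moment, N m; "opening": opening from 0.0 (shut) to 1.0 (fully open); "grip_force": force on a finger pad.
Only numpy, scipy, OpenCV 4.12 (cv2) and the standard library are available. Lean on these libraries where they do the work, as an engineer would, in place of code of your own. Each camera call takes 0.05 s, during which the arm holds its last target. There are 200 camera calls.

## Working session

There is one attempt and no reset: what is moved stays moved. The work goes in short steps, Python scripts to look and compute and a tool call to move; the robot and the scene stay as the last step left them, time stands still between calls to the robot, and variables do not carry over. Pictures are saved under pics/ and viewed, at most 10 in all, crops included, and the job is handed in when it is done.

Besides the shell and the picture viewer there is one more tool, called after "Emit:" as name(argument=value, ...) on one line, values as JSON. arm_command: Moves the arm, as the interface text tells. Its arguments: {"type":"object","properties":{"series":{"type":"string"}},"required":["series"]}

```bash
mkdir -p pics; ls
python3 - <<'E'
from cell import telemetry,get_image,camera_params,arm
import cv2
for n in("side","top"):
    cv2.imwrite(f"pics/{n}0.png",cv2.resize(get_image(n)[:,:,::-1],(800,600),interpolation=cv2.INTER_CUBIC)); print(camera_params(n))
s=telemetry.sense();print(s, arm.hold_point_z)
E
```

```text
pics
{'vertical_fov': 56.97361223772558, 'cx': 262.3291738264143, 'cy': 193.6102460333461, 'distortion': array([0.00645497, 0.        , 0.        , 0.        , 0.        ]), 'position': array([0.30082264, 0.88732078, 0.80335013]), 'orientation': array([-0.14746865, -0.08027357,  0.45246258,  0.8758349 ])}
{'vertical_fov': 56.1865062936524, 'cx': 253.18059888570406, 'cy': 190.77322182994277, 'distortion': array([-0.00590113,  0.        ,  0.        ,  0.        ,  0.        ]), 'position': array([0.46613907, 0.01261366, 1.22320811]), 'orientation': array([-0.69595121, -0.03033674,  0.04281836,  0.7161691 ])}
{'clock': 0.1, 'joint_pos': array([-1.47352594e+00,  2.07372081e-01,  1.54281047e+00, -1.63597281e-05,
        1.39349647e+00, -1.50501507e-01]), 'dq': array([-0.00093063, -0.00131685, -0.00297095,  0.00085929, -0.00051939,
        0.00111596]), 'joint_efforts': array([-1.70173616e-04, -3.71861207e+01, -2.82291609e+01,  7.01228972e-02,
        3.11396609e-02, -5.02014916e-05]), 'tcp_pos': array([ 0.1409262 , -0.55670478,  0.20438605]), 'orientation': array([-1.04302834e-03,  9.92335227e-01,  1.23570668e-01,  1.97143659e-05]), 'force': array([ 0.70824243,  0.00249739, -0.17778489]), 'moment': array([ 0.00279581, -0.02082695, -0.03303304]), 'grip_force': 0.0, 'opening': 0.9986342446400935} -0.0188
```

View pics/side0.png

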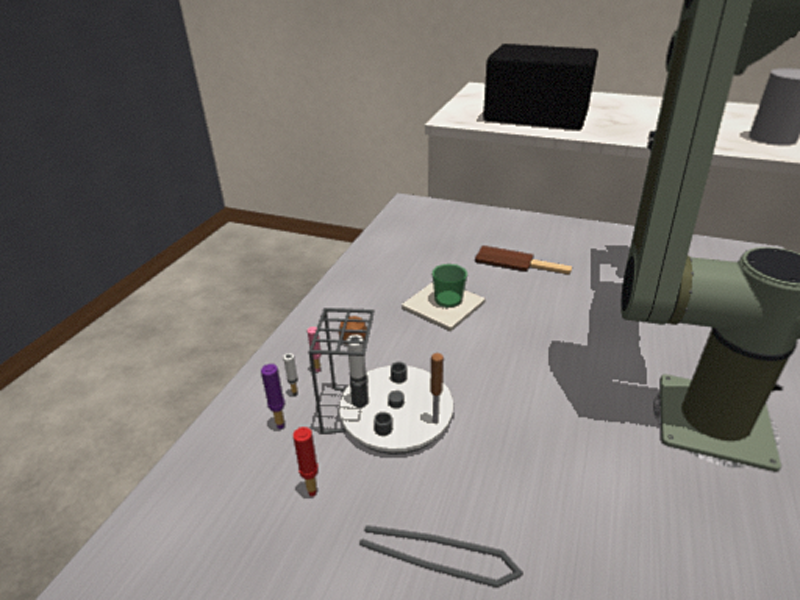

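View pics/top0.png

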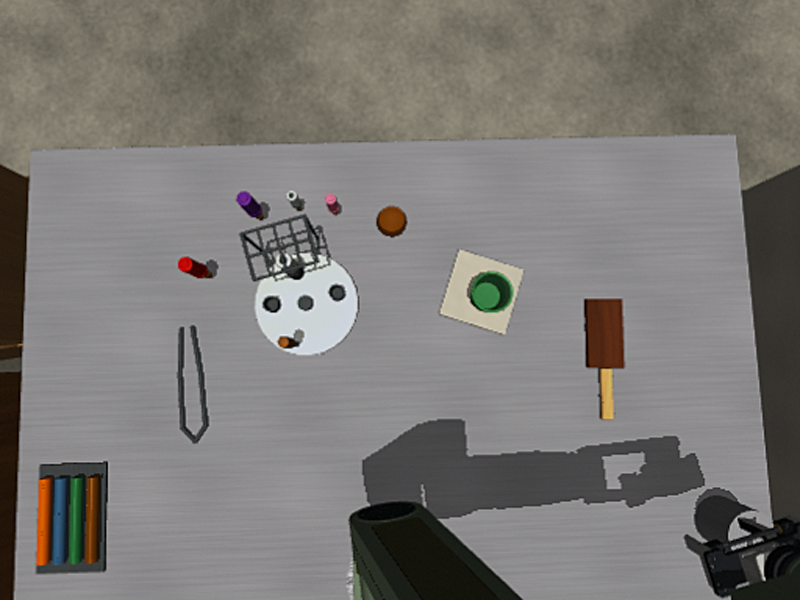

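The torch is the pale one under the guard, at about (290,265) in the top picture. The plate centre is at about (306,303), the handle top at (285,342), and the vase mouth at (491,292). Next I'll fit the poses.

```bash
cat > h.py <<'E'
from cell import telemetry,get_image,camera_params,arm
import numpy as np,cv2
from scipy.spatial.transform import Rotation as R
from scipy.optimize import least_squares
def q2r(q): return R.from_quat(np.r_[q[1:],q[0]])
def K(c):
    f=192/np.tan(np.radians(c["vertical_fov"]/2)); return np.array([[f,0,c["cx"]],[0,f,c["cy"]],[0,0,1.]])
def proj(n,P):
    c=camera_params(n); Rc=q2r(c["orientation"]).as_matrix()@np.diag([1,-1,-1.])
    p=(np.atleast_2d(P)-c["position"])@Rc
    return cv2.projectPoints(p,np.zeros(3),np.zeros(3),K(c),c["distortion"])[0][:,0]
def onplane(n,uv,z):
    c=camera_params(n); Rc=q2r(c["orientation"]).as_matrix()@np.diag([1,-1,-1.])
    d=cv2.undistortPoints(np.atleast_2d(uv).astype(float)[:,None],K(c),c["distortion"])[:,0]
    r=np.c_[d,np.ones(len(d))]@Rc.T
    return c["position"]+r*((z-c["position"][2])/r[:,2])[:,None]
S=0.64 # 800-wide view px -> camera px
def v2p(uv): return (np.atleast_2d(uv)+.5)*S-.5
E
python3 - <<'E'
from h import *
im=get_image("top"); 
m=(im.min(2)>195).astype(np.uint8)
roi=np.zeros_like(m); roi[150:235,155:240]=1
c=max(cv2.findContours(m*roi,cv2.RETR_EXTERNAL,cv2.CHAIN_APPROX_NONE)[0],key=cv2.contourArea)[:,0]
h=cv2.convexHull(c)[:,0]; W=onplane("top",c.astype(float),.03)[:,:2]
f=least_squares(lambda p:np.hypot(*(W-p[:2]).T)-.110,[.5,.15],loss="soft_l1",f_scale=.002)
print("axis",f.x,"res",np.median(abs(f.fun)))
ax=f.x
ht=onplane("top",v2p([283,342]),.19)[0]; hs=onplane("side",v2p([437,356]),.19)[0]
print("handle top",ht,hs, np.hypot(*(ht[:2]-ax)),np.hypot(*(hs[:2]-ax)))
# guard corners at z~.203
g=onplane("top",v2p([[240,235],[304,215],[329,263],[253,280]]),.203);print(g)
# vase mouth: green
for n,roi in(("top",(160,220,285,345)),("side",(160,205,265,310))):
    im=get_image(n).astype(int); a,b,c0,d=roi
    m=np.zeros(im.shape[:2],np.uint8); s=im[a:b,c0:d]; m[a:b,c0:d]=(s[...,1]>s[...,0]*1.5)&(s[...,1]>s[...,2]*1.15)
    ys,xs=np.nonzero(m);print(n,xs.min(),xs.max(),ys.min(),ys.max(),len(xs))
    cv2.imwrite(f"pics/v_{n}.png",cv2.resize(get_image(n)[a-5:b+5,c0-5:d+5,::-1],None,fx=8,fy=8,interpolation=cv2.INTER_NEAREST))
im=get_image("side")[190:300,190:310,::-1]; im2=get_image("top")[125:235,145:265,::-1]
cv2.imwrite("pics/stand.png",np.hstack([cv2.resize(im,None,fx=3.33,fy=3.33,interpolation=cv2.INTER_CUBIC),cv2.resize(im2,None,fx=3.33,fy=3.33,interpolation=cv2.INTER_CUBIC)]))
E
```

```text
axis [0.58865405 0.17962127] res 0.006796890766665176
handle top [0.49875964 0.20145382 0.19      ] [0.49737776 0.20321046 0.19      ] 0.09250764947415488 0.09427518902369827
[[0.6969704  0.27624232 0.203     ]
 [0.73152886 0.15833123 0.203     ]
 [0.64044474 0.11371345 0.203     ]
 [0.6127769  0.25266523 0.203     ]]
top 301 327 174 199 552
side 277 297 170 195 359
```

View pics/stand.png

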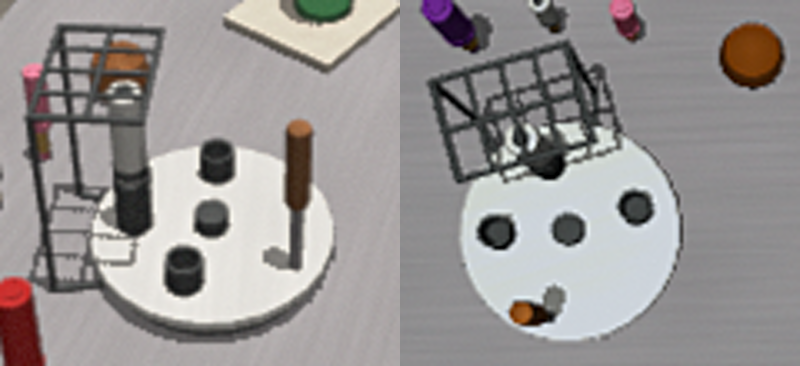

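```bash
python3 - <<'E'
from h import *
def tc(x,y): return [(x-400+.5)/3.333+145-.5,(y+.5)/3.333+125-.5]
def sc(x,y): return [(x+.5)/3.333+190-.5,(y+.5)/3.333+190-.5]
rot=lambda a,x,y:np.array([np.cos(a)*x-np.sin(a)*y,np.sin(a)*x+np.cos(a)*y])
def pts(p):
    ax=p[:2]
    T=np.r_[ax+rot(p[2],.07,0),.185]; H=np.r_[ax+rot(p[2]+np.radians(150),.088,0),.19]
    G=[np.r_[ax+rot(p[3],x,y),.203] for x,y in((.138,.063),(.138,-.063),(.043,.063))]
    A=np.r_[ax,.03]
    return T,H,G,A
def res(p):
    T,H,G,A=pts(p); r=[]
    r+=[proj("top",T)[0]-tc(519,137),proj("side",T)[0]-sc(125,90)]
    r+=[proj("top",H)[0]-tc(521,312),proj("side",H)[0]-sc(299,127)]
    for g,o in zip(G,((432,80),(572,42),(458,180))): r.append((proj("top",g)[0]-tc(*o))*.5)
    th=np.linspace(0,2*np.pi,90); C=proj("top",np.c_[p[0]+.11*np.cos(th),p[1]+.11*np.sin(th),0*th+.03])
    r.append([C[:,0].max()-tc(681,0)[0],C[:,0].min()-tc(460,0)[0],C[:,1].max()-tc(0,340)[1]])
    return np.concatenate([np.ravel(x) for x in r])
f=least_squares(res,[.588,.18,.3,.3],loss="soft_l1")
print(f.x,np.degrees(f.x[2:]));print(f.fun.round(2));print(res(f.x).round(1))
T,H,G,A=pts(f.x);print("torch",T,"handle",H);
end=f.x[2]+1.65
print("torch end",f.x[:2]+rot(end,.07,0),"handle end",f.x[:2]+rot(end+np.radians(150),.088,0))
# vase fit
def vr(p):
    th=np.linspace(0,2*np.pi,90);r=[]
    P=np.vstack([np.c_[p[0]+.043*np.cos(th),p[1]+.043*np.sin(th),0*th+.095]])
    t=proj("top",P);s=proj("side",P)
    return np.array([t[:,0].max()-327,t[:,0].min()-301,t[:,1].min()-174, t[:,1].max()-199,s[:,0].max()-297.5,s[:,0].min()-276.5,s[:,1].min()-169.5])
v=least_squares(vr,[.6,-.2]);print("vase",v.x,v.fun.round(1))
E
cat > ik.py <<'E'
E
rm ik.py
```

```text
[0.58461223 0.18110621 0.28886218 0.2368654 ] [16.55058397 13.57138797]
[ 0.58  0.39 -0.73  0.09 -0.06  0.35 -0.27 -0.61 -0.15 -0.42  0.11 -0.28
 -0.12  0.38 -0.17 -0.17  0.5 ]
[ 0.6  0.4 -0.7  0.1 -0.1  0.3 -0.3 -0.6 -0.2 -0.4  0.1 -0.3 -0.1  0.4
 -0.2 -0.2  0.5]
torch [0.65171203 0.20104653 0.185     ] handle [0.49902557 0.20157385 0.19      ]
torch end [0.55942542 0.24641796] handle end [0.57098045 0.09416845]
vase [ 0.59089566 -0.20165897] [ 0.4 -0.7 -0.8  1.2  0.8 -1.2 -0.9]
```

View pics/v_top.png

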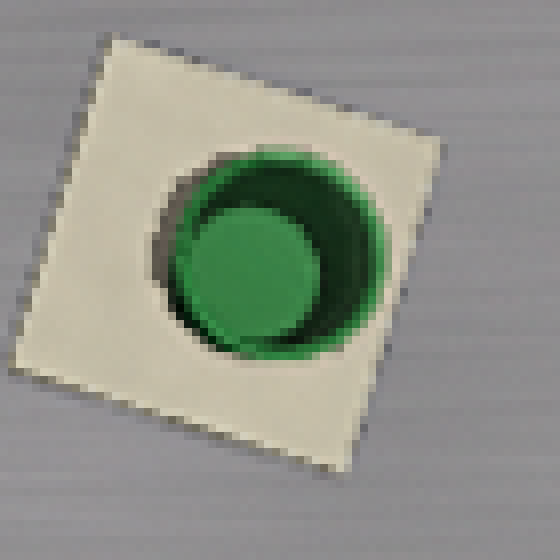

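The top crop confirms the vase rim fit, with the rim centre near camera pixel (315,186). Next is the row planner and the first transit.

```bash
cat >> h.py <<'E'
AX=np.array([.5846,.1811]); VASE=np.array([.591,-.2017,.095])
def down(yang):  # tool z down, tool y at world angle yang (deg)
    a=np.radians(yang); y=np.array([np.cos(a),np.sin(a),0]); z=np.array([0,0,-1.])
    return R.from_matrix(np.c_[np.cross(y,z),y,z])
def now():
    s=telemetry.sense(); return s,s["tcp_pos"],q2r(s["orientation"])
def rows(targets,base=None):
    s,p0,R0=now()
    if base: p0,R0=base
    for p,Rr in targets:
        d=R0.inv().apply(np.array(p)-p0)*1000; w=(R0.inv()*Rr).as_rotvec()
        print(*d.round(1),*w.round(3))
def brief():
    s,p,r=now(); m=r.as_matrix()
    print("t",s["clock"],"tcp",p.round(4),"z",m[:,2].round(3),"yang",np.degrees(np.arctan2(m[1,1],m[0,1])).round(1),"F",s["force"].round(1),"op",round(s["opening"],3),"g",s["grip_force"],"q",s["joint_pos"].round(2))
E
python3 - <<'E'
from h import *
rows([((.30,-.42,.29),down(-80)),((.44,-.22,.29),down(-90)),((.47,-.02,.29),down(-97)),((.499,.2016,.29),down(-103.5))])
E
```

```text
187.8 -94.2 -84.6 -0.0 -0.0 0.073
372.6 -253.8 -84.6 -0.0 -0.0 0.248
450.7 -440.3 -84.6 -0.0 -0.0 0.37
533.2 -648.0 -84.5 -0.0 -0.0 0.483
```

Emit:
arm_command(series="45 -24 -21 0 0 0.02 1; 94 -47 -42 0 0 0.04 1; 141 -70 -63 0 0 0.06 1; 188 -94 -85 0 0 0.08 1; 234 -134 -85 0 0 0.12 1; 280 -174 -85 0 0 0.16 1; 326 -214 -85 0 0 0.2 1; 372 -254 -85 0 0 0.25 1")

```text
clock: 1.45
tcp_pos: [0.4403, -0.2183, 0.2908]
orientation: [0.0, 1.0, -0.002, 0.0]
force: [1.7, -0.2, -0.2]
opening: 0.999
grip_force: 0.0
```

Run:
```python
from h import *
brief()
rows([((.46,-.02,.27),down(-97)),((.499,.2016,.23),down(-103.5))])
```

```text
t 1.45 tcp [ 0.4403 -0.2183  0.2908] z [ 0.001 -0.001 -1.   ] yang -90.2 F [ 1.7 -0.2 -0.2] op 0.999 g 0.0 q [-0.64 -0.03  1.62  0.    1.55  0.94]
18.9 -198.4 20.7 0.001 -0.001 0.118
57.0 -420.2 60.6 0.001 -0.001 0.232
```

Emit:
arm_command(series="5 -50 5 0 0 0.03 1; 10 -100 10 0 0 0.06 1; 14 -150 15 0 0 0.09 1; 19 -200 20 0 0 0.12 1; 28 -255 24 0 0 0.15 1; 38 -310 27 0 0 0.18 1; 48 -365 30 0 0 0.21 1; 57 -420 30 0 0 0.23 1")

```text
clock: 2.45
tcp_pos: [0.4973, 0.2018, 0.2604]
orientation: [0.0, 0.993, -0.116, 0.0]
force: [0.6, -0.3, 1.2]
opening: 1.0
grip_force: 0.0
```

Run:
```python
from h import *
brief()
rows([((.499,.2016,.25),down(-103.5)),((.499,.2016,.141),down(-103.5))])
im=get_image("top")[125:235,125:265,::-1];im2=get_image("side")[140:300,190:340,::-1]
cv2.imwrite("pics/h1.png",np.hstack([cv2.resize(im,(420,330),interpolation=cv2.INTER_CUBIC),cv2.resize(im2,(309,330),interpolation=cv2.INTER_CUBIC)]))
```

```text
t 2.45 tcp [0.4973 0.2018 0.2604] z [ 0. -0. -1.] yang -103.3 F [ 0.6 -0.3  1.2] op 1.0 g 0.0 q [ 0.22  0.09  1.56 -0.    1.49  2.03]
1.7 -0.2 10.4 0.0 -0.0 0.003
1.7 -0.3 119.4 0.0 -0.0 0.003
```

View pics/h1.png

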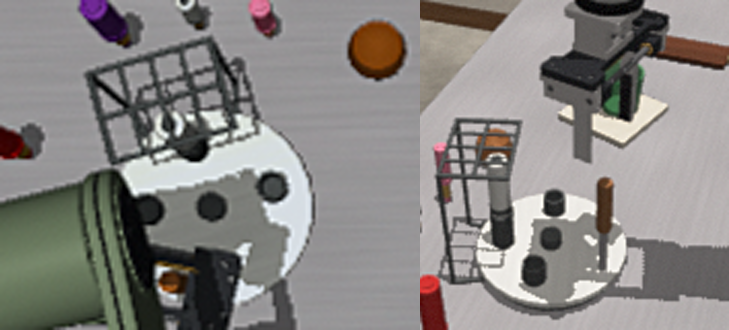

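The top view shows the handle at (175,275), between the open fingers. Lowering and closing.

Emit:
arm_command(series="2 0 40 0 0 0 1; 2 0 80 0 0 0 1; 2 0 119 0 0 0 1; 2 0 119 0 0 0 0; 2 0 119 0 0 0 -1; 2 0 119 0 0 0 -1; 2 0 119 0 0 0 -1; 2 0 119 0 0 0 -1")

```text
clock: 3.55
tcp_pos: [0.4998, 0.1996, 0.1423]
orientation: [-0.0, 0.993, -0.116, 0.001]
force: [-1.1, -0.4, -0.2]
opening: 0.504
grip_force: 0.0
```

Run:
```python
from h import *
brief()
s,p,R0=now()
v=p[:2]-AX; print(np.hypot(*v),np.degrees(np.arctan2(v[1],v[0])))
c=np.r_[AX,p[2]]; 
T=[]
for a in np.arange(6,103,6):
    r=R.from_euler('z',a,degrees=True); T.append((c+r.apply(p-c),r*R0))
rows(T)
```

```text
t 3.55 tcp [0.4998 0.1996 0.1423] z [ 0.002  0.    -1.   ] yang -103.3 F [-1.1 -0.4 -0.2] op 0.504 g 0.0 q [ 0.22  0.19  1.7  -0.    1.25  2.02]
0.08682536234914895 167.7110055382291
0.6 9.1 -0.0 0.0 -0.0 -0.105
2.2 18.0 -0.0 0.0 -0.0 -0.209
4.7 26.8 -0.0 0.0 -0.0 -0.314
8.1 35.2 -0.0 0.001 -0.0 -0.419
12.4 43.2 -0.0 0.001 -0.0 -0.524
17.5 50.7 -0.0 0.001 -0.0 -0.628
23.3 57.7 -0.0 0.001 -0.0 -0.733
29.9 64.0 -0.0 0.001 -0.001 -0.838
37.0 69.6 0.0 0.001 -0.001 -0.942
44.7 74.4 0.0 0.001 -0.001 -1.047
52.9 78.4 0.0 0.002 -0.001 -1.152
61.4 81.5 0.0 0.002 -0.001 -1.257
70.3 83.7 0.0 0.002 -0.001 -1.361
79.3 85.0 0.1 0.002 -0.001 -1.466
88.3 85.3 0.1 0.002 -0.001 -1.571
97.4 84.6 0.1 0.002 -0.001 -1.676
106.4 83.1 0.1 0.003 -0.001 -1.78
```

Fingers are still closing, so I'll hold another second.

Emit:
arm_command(series="0 0 0 0 0 0 -1; 0 0 0 0 0 0 -1; 0 0 0 0 0 0 -1; 0 0 0 0 0 0 -1; 0 0 0 0 0 0 -1; 0 0 0 0 0 0 -1; 0 0 0 0 0 0 -1; 0 0 0 0 0 0 -1")

```text
clock: 4.55
tcp_pos: [0.499, 0.1997, 0.1415]
orientation: [-0.0, 0.993, -0.116, -0.0]
force: [-2.0, 2.8, 2.7]
opening: 0.23
grip_force: 30.0
```

Emit:
arm_command(series="0.6 9 0 0 0 -0.105 -1; 2 18 0 0 0 -0.21 -1; 4.7 26.8 0 0 0 -0.314 -1; 8 35.2 0 0 0 -0.419 -1; 12.4 43.2 0 0 0 -0.524 -1; 17.5 50.7 0 0 0 -0.628 -1; 23.3 57.7 0 0 0 -0.733 -1; 30 64 0 0 0 -0.838 -1")

```text
clock: 5.55
tcp_pos: [0.5146, 0.131, 0.1415]
orientation: [-0.001, 0.954, 0.3, 0.001]
force: [1.4, 6.8, -1.3]
opening: 0.231
grip_force: 30.0
```

Run:
```python
from h import *
brief()
s,p,R0=now()
v=p[:2]-AX; print(np.hypot(*v),np.degrees(np.arctan2(v[1],v[0])))
c=np.r_[AX,p[2]]; 
T=[]
for a in [6,12,18,24,30,36,41,44,46,48,50,52]:
    r=R.from_euler('z',a,degrees=True); T.append((c+r.apply(p-c),r*R0))
rows(T)
```

```text
t 5.55 tcp [0.5146 0.131  0.1415] z [ 0.002  0.002 -1.   ] yang -55.1 F [ 1.4  6.8 -1.3] op 0.231 g 29.9994894862175 q [0.09 0.17 1.72 0.   1.25 1.05]
0.08605240394558966 -144.41606640565522
0.6 9.0 -0.0 0.0 -0.0 -0.105
2.1 17.9 -0.0 0.001 -0.0 -0.209
4.5 26.5 -0.0 0.001 -0.0 -0.314
7.8 34.9 0.0 0.001 -0.0 -0.419
12.0 42.9 0.0 0.001 -0.0 -0.524
17.0 50.4 0.0 0.002 -0.0 -0.628
21.8 56.2 0.0 0.002 -0.0 -0.716
24.8 59.5 0.0 0.002 -0.0 -0.768
27.0 61.6 0.0 0.002 -0.0 -0.803
29.2 63.6 0.0 0.002 -0.0 -0.838
31.5 65.6 0.1 0.002 -0.0 -0.873
33.9 67.4 0.1 0.003 -0.001 -0.908
```

Emit:
arm_command(series="0.6 9 0 0 0 -0.105 -1; 2.1 18 0 0 0 -0.21 -1; 4.5 26.5 0 0 0 -0.314 -1; 7.8 35 0 0 0 -0.419 -1; 12 43 0 0 0 -0.524 -1; 17 50.4 0 0 0 -0.628 -1; 22 56.2 0 0 0 -0.716 -1; 24 58.5 0 0 0 -0.75 -1")

```text
clock: 6.55
tcp_pos: [0.5673, 0.0984, 0.1415]
orientation: [-0.002, 0.778, 0.628, 0.002]
force: [0.8, 11.2, 1.5]
opening: 0.231
grip_force: 30.0
```

Run:
```python
from h import *
brief()
s,p,R0=now()
v=p[:2]-AX; print(np.hypot(*v),np.degrees(np.arctan2(v[1],v[0])))
c=np.r_[AX,p[2]]; 
rows([(c+r.apply(p-c),r*R0) for r in [R.from_euler('z',a,degrees=True) for a in [1,2,3,4,5,6]]])
```

```text
t 6.55 tcp [0.5673 0.0984 0.1415] z [ 0.001  0.005 -1.   ] yang -12.2 F [ 0.8 11.2  1.5] op 0.231 g 30.00055342912674 q [0.02 0.27 1.61 0.   1.27 0.23]
0.08449609788766645 -101.80424373321009
0.0 1.5 -0.0 0.0 -0.0 -0.017
0.1 2.9 -0.0 0.0 -0.0 -0.035
0.1 4.4 -0.0 0.0 -0.0 -0.052
0.2 5.9 0.0 0.0 -0.0 -0.07
0.4 7.4 0.0 0.0 -0.0 -0.087
0.5 8.8 0.0 0.0 -0.0 -0.105
```

Emit:
arm_command(series="1 1.5 0 0 0 -0.017 -1; 2 3 0 0 0 -0.035 -1; 2 4.4 0 0 0 -0.052 -1; 2 6 0 0 0 -0.07 -1; 2.2 7.4 0 0 0 -0.087 -1; 2.4 8.8 0 0 0 -0.105 -1; 2.4 8.8 0 0 0 -0.105 -1; 2.4 8.8 0 0 0 -0.105 -1")

```text
clock: 7.55
tcp_pos: [0.5691, 0.0988, 0.1413]
orientation: [-0.006, 0.745, 0.667, -0.004]
force: [-20.4, 8.5, 12.5]
opening: 0.233
grip_force: 30.1
```

Run:
```python
from h import *
brief()
s,p,R0=now(); P=np.array([[.499,.1997],[.5146,.131],[.5673,.0984],p[:2]])
f=least_squares(lambda a:np.hypot(*(P-a).T)-.088,AX);print(f.x,f.fun); v=p[:2]-f.x;print(np.degrees(np.arctan2(v[1],v[0])))
```

```text
t 7.55 tcp [0.5691 0.0988 0.1413] z [-0.015  0.003 -1.   ] yang -6.3 F [-20.4   8.5  12.5] op 0.233 g 30.051791667938232 q [0.02 0.28 1.59 0.   1.29 0.13]
[0.58522911 0.18464725] [-4.66895382e-04  6.93279368e-04  9.10908442e-05 -5.99124824e-04]
-100.6455815361898
```

The stand is at its stop: the tool stalled and the force along the path is 20 N. I'll relax, open, and rise.

Emit:
arm_command(series="-1 -3 0 0 0 0.02 -1; -1 -5 0 0 0 0.04 -1; -1 -5 0 0 0 0.04 0; -1 -5 0 0 0 0.04 1; -1 -5 0 0 0 0.04 1; -1 -5 0 0 0 0.04 1; -1 -5 0 0 0 0.04 1; -1 -5 0 0 0 0.04 1")

```text
clock: 8.55
tcp_pos: [0.5708, 0.0958, 0.1414]
orientation: [0.0, 0.758, 0.652, -0.0]
force: [0.5, 0.9, -0.3]
opening: 0.833
grip_force: 0.0
```

Emit:
arm_command(series="0 0 0 0 0 0 1; 0 0 0 0 0 0 1; 0 0 -20 0 0 0 1; 0 0 -45 0 0 0 1; 0 0 -80 0 0 0 1; 0 0 -120 0 0 0 1; 0 0 -150 0 0 0 1; 0 0 -150 0 0 0 1")

```text
clock: 9.55
tcp_pos: [0.5726, 0.096, 0.2947]
orientation: [0.002, 0.758, 0.652, 0.003]
force: [-0.1, 0.8, 0.3]
opening: 1.001
grip_force: 0.0
```

Run:
```python
from h import *
brief()
im=get_image("top")[125:245,125:265,::-1];im2=get_image("side")[140:300,190:340,::-1]
cv2.imwrite("pics/h2.png",np.hstack([cv2.resize(im,(420,360),interpolation=cv2.INTER_CUBIC),cv2.resize(im2,(338,360),interpolation=cv2.INTER_CUBIC)]))
for n in("top","side"): print(n,proj(n,[.5594,.2464,.185]),proj(n,[.572,.097,.19]))
```

```text
t 9.55 tcp [0.5726 0.096  0.2947] z [ 0.007  0.    -1.   ] yang -8.6 F [-0.1  0.8  0.3] op 1.001 g 0.0 q [0.02 0.16 1.41 0.   1.56 0.17]
top [[165.45424942 198.1368231 ]] [[217.05494544 192.18720284]]
side [[251.78129131 234.3752239 ]] [[265.7671132  199.73420897]]
```

View pics/h2.png

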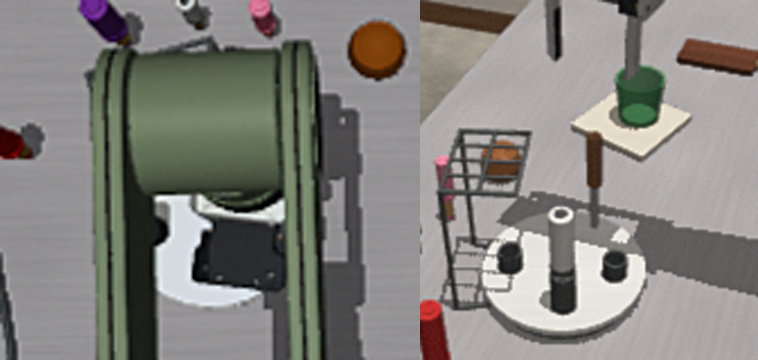

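The side view shows the torch tail at (561,213) and the handle at (594,135), both where they should be at the stop. I'll swing aside for a clear top view.

Emit:
arm_command(series="-40 0 -4 0 0 0 1; -90 0 -8 0 0 0 1; -150 -10 -10 0 0 0 1; -210 -15 -10 0 0 0 1; -260 -20 -10 0 0 0 1; -260 -20 -10 0 0 0 1; -260 -20 -10 0 0 0 1; -260 -20 -10 0 0 0 1")

```text
clock: 10.65
tcp_pos: [0.5121, -0.1568, 0.3006]
orientation: [-0.001, 0.757, 0.653, -0.0]
force: [0.7, -0.0, 0.9]
opening: 1.001
grip_force: 0.0
```

Run:
```python
from h import *
brief()
im=get_image("top")[125:245,125:265,::-1];im2=get_image("side")[190:270,220:300,::-1]
cv2.imwrite("pics/h3.png",np.hstack([cv2.resize(im,(420,360),interpolation=cv2.INTER_CUBIC),cv2.resize(im2,(360,360),interpolation=cv2.INTER_CUBIC)]))
```

```text
t 10.65 tcp [ 0.5121 -0.1568  0.3006] z [-0.001  0.001 -1.   ] yang -8.5 F [ 0.7 -0.   0.9] op 1.001 g 0.0 q [-0.46  0.07  1.51  0.    1.57 -0.31]
```

View pics/h3.png

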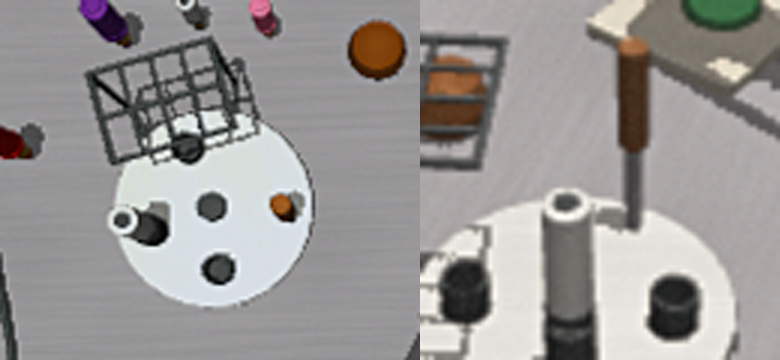

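The top view puts the torch tail at (123,220), which matches the prediction, at about (0.558, 0.247).

Run:
```python
from h import *
s,p,R0=now()
rows([((.53,-.02,.30),down(-35)),((.54,.12,.29),down(-58)),((.558,.247,.27),down(-76.4))])
```

```text
138.0 -2.7 1.2 -0.001 -0.0 0.463
277.9 -13.4 11.2 -0.001 -0.0 0.864
406.2 -14.3 31.3 -0.001 -0.0 1.186
```

Emit:
arm_command(series="50 -1 0 0 0 0.15 1; 100 -2 0 0 0 0.31 1; 150 -4 0 0 0 0.47 1; 200 -7 4 0 0 0.62 1; 255 -10 8 0 0 0.78 1; 305 -13 14 0 0 0.93 1; 356 -14 22 0 0 1.06 1; 406 -14 30 0 0 1.185 1")

```text
clock: 11.75
tcp_pos: [0.5585, 0.2482, 0.2714]
orientation: [-0.0, 0.993, 0.117, 0.0]
force: [0.7, -0.3, -0.1]
opening: 0.999
grip_force: 0.0
```

Run:
```python
from h import *
brief()
rows([((.558,.247,.122),down(-76.4))])
```

```text
t 11.75 tcp [0.5585 0.2482 0.2714] z [ 0.001  0.    -1.   ] yang -76.6 F [ 0.7 -0.3 -0.1] op 0.999 g 0.0 q [ 0.28  0.24  1.36 -0.    1.54  1.61]
-0.9 1.0 149.4 0.0 -0.001 -0.004
```

Emit:
arm_command(series="-1 1 40 0 0 0 1; -1 1 80 0 0 0 1; -1 1 120 0 0 0 1; -1 1 149 0 0 0 1; -1 1 149 0 0 0 0.5; -1 1 149 0 0 0 0; -1 1 149 0 0 0 -1; -1 1 149 0 0 0 -1")

```text
clock: 12.75
tcp_pos: [0.5592, 0.2444, 0.1241]
orientation: [-0.0, 0.993, 0.118, 0.001]
force: [0.0, 0.8, -0.5]
opening: 0.614
grip_force: 0.0
```

Emit:
arm_command(series="0 0 0 0 0 0 -1; 0 0 0 0 0 0 -1; 0 0 0 0 0 0 -1; 0 0 0 0 0 0 -1; 0 0 0 0 0 0 -1; 0 0 0 0 0 0 -1; 0 0 0 0 0 0 -1; 0 0 0 0 0 0 -1")

```text
clock: 13.75
tcp_pos: [0.5583, 0.2451, 0.1229]
orientation: [-0.001, 0.993, 0.118, 0.0]
force: [-0.4, 5.3, 3.7]
opening: 0.32
grip_force: 30.0
```

Gripped at 30 mm opening. Now drawing it up.

Emit:
arm_command(series="0 0 -10 0 0 0 -1; 0 0 -25 0 0 0 -1; 0 0 -45 0 0 0 -1; 0 0 -65 0 0 0 -1; 0 0 -90 0 0 0 -1; 0 0 -120 0 0 0 -1; 0 0 -150 0 0 0 -1; 0 0 -170 0 0 0 -1")

```text
clock: 14.75
tcp_pos: [0.5584, 0.2423, 0.2925]
orientation: [0.002, 0.993, 0.117, -0.0]
force: [0.4, -0.3, -2.5]
opening: 0.316
grip_force: 30.0
```

Run:
```python
from h import *
brief()
im=get_image("top")[125:245,125:265,::-1];im2=get_image("side")[110:290,190:340,::-1]
cv2.imwrite("pics/h4.png",np.hstack([cv2.resize(im,(420,360),interpolation=cv2.INTER_CUBIC),cv2.resize(im2,(300,360),interpolation=cv2.INTER_CUBIC)]))
s,p,R0=now()
# expected nozzle/tail px in side
g=p+R0.apply([0,0,-.0188]); print(proj("side",[g+R0.apply([0,0,.105]),g+R0.apply([0,0,-.044])]))
# final target: outward tilt 45
for azd in(-18.8,-25):
  az=np.radians(azd); d=np.array([np.cos(az),np.sin(az),-1])/np.sqrt(2)
  tgt=VASE-d*(.1+.105-.0188)
  tilt=R.from_rotvec(-np.pi/4*np.array([-np.sin(az),np.cos(az),0]))
  for yang in(azd-90,azd): 
    Rf=tilt*down(yang); print(azd,yang,"final",tgt,Rf.as_matrix()[:,2],d); rows([(tgt,Rf)])
```

```text
t 14.75 tcp [0.5584 0.2423 0.2925] z [-0.    -0.003 -1.   ] yang -76.6 F [ 0.4 -0.3 -2.5] op 0.316 g 29.98458355665207 q [ 0.27  0.23  1.34 -0.    1.58  1.61]
[[251.90325452 226.78683273]
 [250.53940464 178.14678818]]
-18.8 -108.8 final [ 0.46636105 -0.15926944  0.22666328] [ 0.66938211 -0.22787626 -0.70710678] [ 0.66938211 -0.22787626 -0.70710678]
-184.4 369.4 67.8 -0.22 0.76 0.534
-18.8 -18.8 final [ 0.46636105 -0.15926944  0.22666328] [ 0.66938211 -0.22787626 -0.70710678] [ 0.66938211 -0.22787626 -0.70710678]
-184.4 369.4 67.8 -0.713 0.393 -0.954
-25 -115 final [ 0.47167254 -0.14605669  0.22666328] [ 0.64085638 -0.29883624 -0.70710678] [ 0.64085638 -0.29883624 -0.70710678]
-176.2 357.8 67.8 -0.262 0.751 0.636
-25 -25 final [ 0.47167254 -0.14605669  0.22666328] [ 0.64085638 -0.29883624 -0.70710678] [ 0.64085638 -0.29883624 -0.70710678]
-176.2 357.8 67.8 -0.727 0.351 -0.852
```

View pics/h4.png

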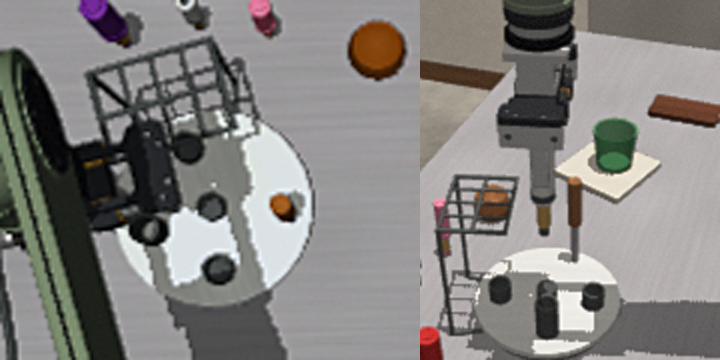

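The side view shows the torch clear of its tube, with the nozzle at (544,233), and the handle hasn't moved. I'll carry it over while raised, then tilt.

```bash
cat >> h.py <<'E'
def final(azd=-27,vase=VASE):
    az=np.radians(azd); d=np.array([np.cos(az),np.sin(az),-1])/np.sqrt(2)
    return vase-d*(.1+.105-.0188), R.from_rotvec(-np.pi/4*np.array([-np.sin(az),np.cos(az),0]))*down(azd-90)
E
python3 - <<'E'
from h import *
s,p,R0=now(); t,Rf=final(); D=down(-117)
rows([((.53,.16,.34),R0),((.50,.05,.34),down(-92)),((.474,-.06,.33),down(-105)),((.474,-.142,.32),D)]); print(t)
E
```

```text
-47.9 74.0 -45.9 0.0 0.0 0.0
-102.6 174.0 -45.8 0.002 -0.004 0.27
-153.6 274.9 -35.7 0.002 -0.004 0.497
-172.7 354.6 -25.6 0.001 -0.004 0.706
[ 0.47368716 -0.14192612  0.22666328]
```

Emit:
arm_command(series="-15 20 -40 0 0 0 -1; -32 50 -46 0 0 0.02 -1; -55 90 -46 0 0 0.09 -1; -80 135 -46 0 0 0.18 -1; -103 180 -46 0 0 0.28 -1; -125 225 -42 0 0 0.39 -1; -150 270 -38 0 0 0.5 -1; -162 315 -32 0 0 0.6 -1")

```text
clock: 15.85
tcp_pos: [0.4723, -0.1021, 0.3223]
orientation: [0.001, 0.983, -0.183, -0.002]
force: [0.5, -0.3, -2.0]
opening: 0.317
grip_force: 30.0
```

Run:
```python
from h import *
from scipy.spatial.transform import Slerp
brief()
s,p,R0=now(); t,Rf=final(); sl=Slerp([0,1],R.concatenate([R0,Rf]))
t1=t+[0,0,.05]
rows([(p+(t1-p)*k,sl(k)) for k in np.linspace(0,1,7)[1:]])
```

```text
t 15.85 tcp [ 0.4723 -0.1021  0.3223] z [-0.004 -0.001 -1.   ] yang -111.1 F [ 0.5 -0.3 -2. ] op 0.317 g 29.984163343906403 q [-0.39 -0.06  1.59 -0.    1.62  1.55]
2.6 6.1 7.6 -0.006 0.131 0.016
5.3 12.2 15.2 -0.013 0.263 0.033
7.9 18.3 22.8 -0.019 0.394 0.049
10.6 24.4 30.5 -0.026 0.525 0.065
13.2 30.5 38.1 -0.032 0.656 0.082
15.8 36.6 45.7 -0.038 0.788 0.098
```

Emit:
arm_command(series="3 6 8 -0.006 0.13 0.016 -1; 5 12 15 -0.013 0.263 0.033 -1; 8 18 23 -0.02 0.394 0.05 -1; 10.6 24.4 30 -0.026 0.525 0.065 -1; 13 30.5 38 -0.032 0.656 0.082 -1; 16 36.6 46 -0.038 0.788 0.098 -1; 16 36.6 46 -0.038 0.788 0.098 -1; 16 36.6 46 -0.038 0.788 0.098 -1")

```text
clock: 16.85
tcp_pos: [0.4766, -0.1404, 0.2792]
orientation: [0.088, 0.898, -0.214, 0.374]
force: [-0.4, -0.1, -1.5]
opening: 0.315
grip_force: 30.0
```

Run:
```python
from h import *
brief()
t,Rf=final(); print(t); rows([(t,Rf)])
s,p,R0=now(); z=R0.as_matrix()[:,2]; noz=p+z*.0862; print("noz",noz)
print(proj("side",[noz,noz-z*.149,VASE]),proj("top",[noz,noz-z*.149,VASE]))
im=get_image("top")[130:245,250:390,::-1];im2=get_image("side")[100:230,200:340,::-1]
cv2.imwrite("pics/h5.png",np.hstack([cv2.resize(im,(420,345),interpolation=cv2.INTER_CUBIC),cv2.resize(im2,(372,345),interpolation=cv2.INTER_CUBIC)]))
```

```text
t 16.85 tcp [ 0.4766 -0.1404  0.2792] z [ 0.634 -0.318 -0.705] yang -116.7 F [-0.4 -0.1 -1.5] op 0.315 g 29.98544991016388 q [-0.46 -0.55  2.24 -0.01  0.67  1.59]
[ 0.47368716 -0.14192612  0.22666328]
-38.7 2.7 35.7 -0.004 -0.003 0.002
noz [ 0.53127244 -0.16785434  0.2184511 ]
[[302.01265396 151.98184292]
 [330.11798332 133.51909903]
 [286.79182092 174.54373216]] [[310.97859097 202.9948909 ]
 [301.17899762 238.47205727]
 [313.89842438 186.59529362]]
```

View pics/h5.png

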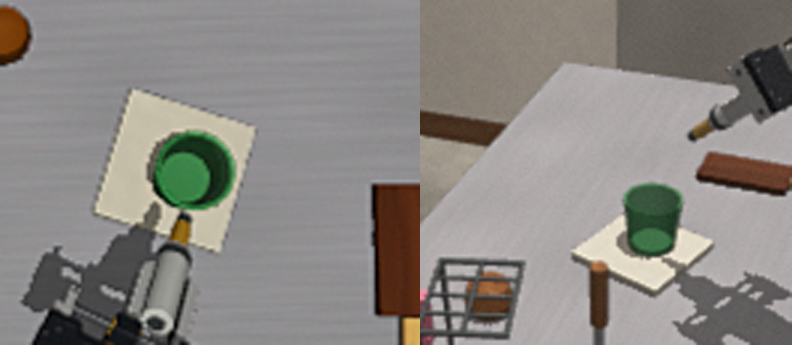

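The top view shows the nozzle tip at (183,213) and the vase rim centred at (195,170). In the side view the nozzle is at (691,137), above and behind the vase. Lowering along the aim line to 10 cm.

Emit:
arm_command(series="-8 1 7 0 0 0 -1; -16 2 14 0 0 0 -1; -24 3 21 0 0 0 -1; -32 4 28 0 0 0 -1; -39.5 5 35 0 0 0 -1; -39.5 5 35 0 0 0 -1; -39.5 5 35 0 0 0 -1; -39.5 5 35 0 0 0 -1")

```text
clock: 17.95
tcp_pos: [0.4718, -0.1431, 0.2267]
orientation: [0.088, 0.898, -0.214, 0.375]
force: [0.9, -0.4, -3.1]
opening: 0.314
grip_force: 30.0
```

Run:
```python
from h import *
brief()
s,p,R0=now(); z=R0.as_matrix()[:,2]; noz=p+z*.0862; print("noz",noz)
print("side pred",proj("side",[noz,noz-z*.054,noz-z*.149,VASE]).round(1).tolist());print("top pred",proj("top",[noz,noz-z*.054,noz-z*.149,VASE]).round(1).tolist())
im=get_image("top")[165:255,275:340,::-1];im2=get_image("side")[125:215,265:340,::-1]
cv2.imwrite("pics/h6.png",np.hstack([cv2.resize(im,None,fx=5.6,fy=5.6,interpolation=cv2.INTER_CUBIC),cv2.resize(im2,None,fx=5.6,fy=5.6,interpolation=cv2.INTER_CUBIC)]))
```

```text
t 17.95 tcp [ 0.4718 -0.1431  0.2267] z [ 0.635 -0.318 -0.704] yang -116.7 F [ 0.9 -0.4 -3.1] op 0.314 g 29.9854838848114 q [-0.48 -0.5   2.32  0.02  0.53  1.55]
noz [ 0.52654019 -0.17053233  0.16599033]
side pred [[302.6, 165.0], [311.9, 159.5], [330.1, 148.6], [286.8, 174.5]]
top pred [[308.8, 205.8], [305.6, 217.2], [299.3, 239.8], [313.9, 186.6]]
```

View pics/h6.png

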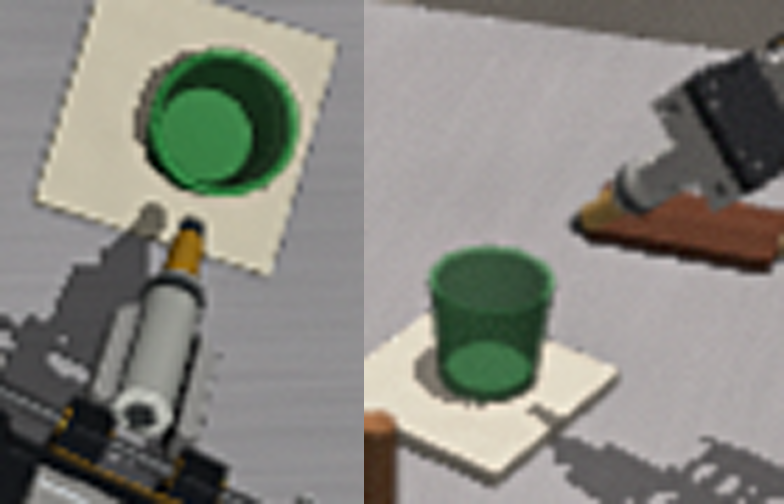

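The top crop shows the nozzle at (191,222), on line with the mouth centre at (223,121). The nozzle is about 2–3 mm further out than computed, so I'll trim that and settle.

Emit:
arm_command(series="-1 0 -1 0 0 0 -1; -1.8 0 -1.8 0 0 0 -1; -1.8 0 -1.8 0 0 0 -1; -1.8 0 -1.8 0 0 0 -1; -1.8 0 -1.8 0 0 0 -1; -1.8 0 -1.8 0 0 0 -1; -1.8 0 -1.8 0 0 0 -1; -1.8 0 -1.8 0 0 0 -1")

```text
clock: 19.05
tcp_pos: [0.4691, -0.1418, 0.2257]
orientation: [0.088, 0.898, -0.214, 0.374]
force: [-0.6, -0.6, -2.5]
opening: 0.321
grip_force: 30.0
```

Run:
```python
from h import *
brief(); print(abs(telemetry.sense()["dq"]).max()); print(arm.job_done())
```

```text
t 19.05 tcp [ 0.4691 -0.1418  0.2257] z [ 0.634 -0.317 -0.705] yang -116.7 F [-0.6 -0.6 -2.5] op 0.321 g 29.9855437874794 q [-0.48 -0.51  2.33  0.02  0.54  1.55]
0.0017964484998301152
the job is handed in; nothing more can be done
None
```

I handed the job in at 19 s: the stand was turned to its stop, and the torch is held still at about 45° with its nozzle aimed at the middle of the vase's mouth from about 10 cm. I haven't seen the judge's result.

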